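# Bring the big hex nut to the parts carousel's window

### The arm

A 6-joint arm with a two-finger parallel gripper is mounted at the origin on the work surface. World frame = base frame: x ahead of the robot, y to its left, z up, the work surface at z = 0. Lengths are in m, angles in rad, forces in N, time in s.
With the tool pointing down it reaches from about 0.35 to 0.775 m from the base axis. Payload 5.5 kg.
Tool frame: the origin (TCP) lies midway between the tips of the shut fingers; the grasp point (between the pads) lies robot.tcp_to_grasp behind it (robot.tcp_to_grasp is the distance from the TCP to the grasp point, in m); z points along the fingers, y is the direction in which the jaws open and shut (so a half turn about z gives the same grasp; the last joint's range is limited). The gripper opens to 85 mm and grips with 20 to 120 N. Pads are 22 mm wide; open, the fingers measure 114 mm over their backs; the gripper's body (76 mm by 85 mm) begins 54 mm behind the grasp point. The pads swing forward as they close: fully open they stand 13 mm farther back than shut.
Start: joints at [-1.351, 0.313, 0.046, 1.304, 0, 1.431], TCP at [0.202, -0.538, 0.231] pointing down, gripper open.
Joint ranges: [-2.76, 2.76], [-0.86, 1.69], [-1.03, 1.26], [-2.2, 2.34], [-1.47, 1.5], [-3.14, 3.14]. Speed limits (rad/s): [2.57, 2.57, 3.14, 3.14, 3.14, 3.14].

### API

Orientations are given as a rotation vector (axis times angle).
In Python, from station import robot gives the robot as it stands.
- The arm moves only by the tool arm_command, never from a script. Its argument "series" is a list of rows, each a list of 3 entries, a list of its own where there are three numbers: the turn, a rotation vector about the tool's x, y, z in units of 0.08 rad (1.0 is 0.08 rad), then the shift along the tool's x, y, z in units of 0.05 m (1.0 is 0.05 m), then the finger opening in mm, from 0 to 85.4. In form: [[[rx, ry, rz], [tx, ty, tz], jaw], ...]. A call has exactly 8 rows; each row shifts and turns the commanded pose from where the row before left it, along the tool's axes as they then stand; what a row does not reach is not made up. A row lasts 1/10 s, in which the tool goes at most 50 mm and 8.59 degrees, less where a joint would pass 70% of its speed; a pose out of reach is approached as far as the arm can. A call with a number of a shift or a turn outside -1 to 1 is refused whole. A call with a gripper value outside its range is refused whole. The fingers move at their own pace and stop on an object; the grip force is fixed at half the most. Time passes only in rows, so rows that do not move let the fingers close, or fill a call up. It gives the time, the measured TCP pose, the force and the opening at its end, in the units of the state.
- robot.read_state(): the state, without advancing time (a new reading comes with each control period).
- robot.grab_frame(name): name is "scene" or "top"; returns a dict with "frame" (420x560x3 uint8, red, green, blue), "mtx" (3x3 intrinsics, pixels), "pose" (4x4, takes a point from camera to world coordinates). Camera axes: x right, y down, z forward; pixel columns grow to the right and rows downward; lengths in m; the calibration is good to about 2 mm. A picture is of the moment at which its call begins. There is no depth.
- robot.hand_in(): hands the job in, once; it reports no verdict.
Trained networks look in a picture, given as the dict that the camera call returned (one of the last four; its "shot" number tells which), for a name from the list of things; names that differ only in an ending like _2 or _b are one class to them, and where a whole thing is asked for, a point or a joint stands for the part that bears it (a point fixed in the world has none). Each returns a list of dicts, best first, with "conf" (0 to 1); they miss things now and then, are a little off and sometimes report something else, mostly with a low value. They report only what shows in the picture. A call takes as long as a camera call.
- robot.outline_of(picture, label): "region" (420x560 bool, what is visible of it) and "position" ([column, row] in pixels, amid what is visible of it).
- robot.place_of(picture, label): "position" ([column, row] in pixels: a listed point, or the origin of a listed thing).
The state is a dict: "time_s": time; "joint_positions": joint angles; "dq": joint speeds; "joint_efforts": joint torques, N m; "tcp_pos": TCP position; "eef_rot": TCP orientation; "contact_force": force on the tool from outside, world axes, zero at the start; "torque": the same for the moment, N m; "opening": finger opening in m.
Only numpy, scipy, OpenCV 4.12 (cv2) and the standard library are available. Lean on these libraries where they do the work, as an engineer would, in place of code of your own. Each camera call takes 0.05 s, during which the arm holds its last target.

### The job

Two open parts carousels stand on the electronics bench. Turn the wheel of the larger one, by the grip bar on top, until the compartment with the single large hexagon nut sits in the middle of its fixed window frame, then let go. Leave the wheel of the smaller carousel as it is.

Things in the scene. Friction and masses are not known exactly. Their poses are not given: they have to be found in the camera images.
- big_grip (a point): Centre of the black grip bar on the larger carousel's wheel: 52 mm long (point x), 16 thick (y), 38 high (z, up), so 66 to 104 mm above the table; on the wheel's vertical axis, 85 mm up. It turns with the wheel; the nut's compartment lies towards the point's -x. The wheel (176 mm across, six compartments) turns almost half a turn to either side of the window, lightly (0.06 N m), and stays where left.
- big_nut (a point): Middle of the larger wheel's compartment holding one large steel hexagon nut, dark, 41 mm across flats, 22 mm high (the other five hold many small washers, screws, spacers, nuts, fuses). 60 mm from the wheel's axis, 30 mm above the table; it travels round with the wheel and starts 30 to 75 degrees from the window, counter-clockwise from above.
- big_window (a point): Centre of the larger carousel's window: a fixed dark steel frame over the wheel, opening 48 mm radially (point x, towards the wheel's axis) by 52 mm across (y), bars 7 mm wide, top 57 mm above the table, on two posts at the base's edge; 60 mm from the wheel's axis, on the side away from the robot. The base is 200 mm square, fixed to the bench; the wheel's walls reach 44 mm above the table.
- small_nut (a point): Middle of the nut compartment on the wheel of the smaller carousel (132 mm square, same build and height, four compartments), 40 mm from that wheel's axis, 30 mm above the table. To be left as it is.

How it is judged:
At the end, for the whole second after the job is handed in: The middle of the large nut's compartment lies within 12 mm (about 11 degrees of wheel turn) of the centre of the larger carousel's window, seen from above, and stays there (horizontal distance between big_nut and big_window below 0.012 m); the robot touches nothing.
It fails at once if the wheel of the smaller carousel is turned (its nut moves more than 10 mm) (distance of small_nut from where it was at the start of the episode above 0.01 m).
It also fails if it takes over 32 s, if anything falls off the work surface, if the arm or the gripper's body presses on something with over 40 N, if the wrist force passes 120 N, or if a joint passes its speed limit or range.

## Working session

There is one attempt and no reset: what is moved stays moved. The work goes in short steps, Python scripts to look and compute and a tool call to move; the robot and the scene stay as the last step left them, time stands still between calls to the robot, and variables do not carry over. Pictures are saved under pics/ and viewed, and the job is handed in when it is done.

Besides the shell and the picture viewer there is one more tool, called after "Emit:" as a command line: name --argument value ..., lists and objects as JSON in quotes. arm_command: Moves the arm, as the interface text tells. Its arguments: {"type":"object","properties":{"series":{"type":"array"}},"required":["series"]}

```bash
mkdir -p pics; cat > h.py <<'E'
import numpy as np,cv2
from scipy.spatial.transform import Rotation as R
from station import robot
def ray(p,px,z):
    K=p["mtx"];T=np.array(p["pose"]);d=T[:3,:3]@np.linalg.solve(K,[px[0],px[1],1]);o=T[:3,3]
    return o+d*(z-o[2])/d[2]
def save(p,n): cv2.imwrite("pics/"+n+".png",p["frame"][:,:,::-1])
E
python3 - <<'E'
from h import *
s=robot.read_state();print(s["time_s"],s["tcp_pos"],s["eef_rot"],s["opening"],robot.tcp_to_grasp)
print(R.from_rotvec(s["eef_rot"]).as_matrix().round(3))
for n in ("top","scene"):
    p=robot.grab_frame(n);save(p,n+"0")
    for l,z in (("big_grip",.085),("big_nut",.03),("big_window",.057),("small_nut",.03)):
        for r in robot.place_of(p,l)[:2]: print(n,l,r["conf"],np.round(r["position"]),ray(p,r["position"],z).round(4))
E
```

```text
0.0 [ 0.20234386 -0.53766571  0.23039625] [-3.08908404e+00 -5.61839188e-01  8.97773901e-05] 0.08535782855066297 0.0187
[[ 0.936  0.352 -0.   ]
 [ 0.352 -0.936  0.002]
 [ 0.    -0.002 -1.   ]]
top big_grip 0.7 [141. 218.] [0.5739 0.2893 0.085 ]
top big_nut 0.76 [131. 198.] [0.6278 0.3289 0.03  ]
top big_window 0.8 [153. 190.] [0.6385 0.2732 0.057 ]
top big_window 0.59 [141. 218.] [0.5793 0.2978 0.057 ]
top small_nut 0.74 [414. 210.] [ 0.596 -0.293  0.03 ]
scene big_nut 0.81 [401. 167.] [0.6174 0.321  0.03  ]
scene big_window 0.94 [400. 170.] [0.6344 0.2845 0.057 ]
scene small_nut 0.85 [167. 318.] [ 0.593  -0.3018  0.03  ]
```

View pics/top0.png

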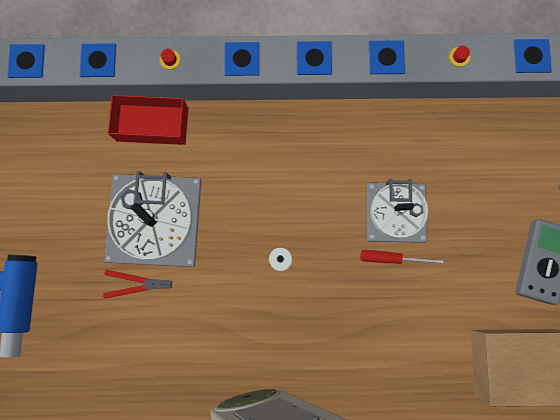

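View pics/scene0.png

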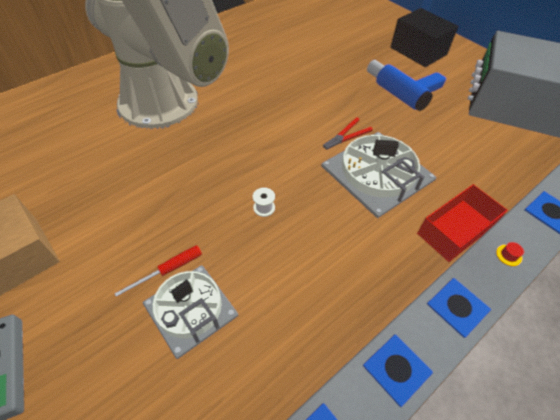

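```bash
python3 -c "
import cv2
a=cv2.imread('pics/top0.png')[150:290,70:220];cv2.imwrite('pics/topc.png',cv2.resize(a,None,fx=4,fy=4,interpolation=2))
a=cv2.imread('pics/scene0.png')[100:260,310:510];cv2.imwrite('pics/scc.png',cv2.resize(a,None,fx=3.7,fy=3.7,interpolation=2))"
```

```text
(no output)
```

View pics/topc.png

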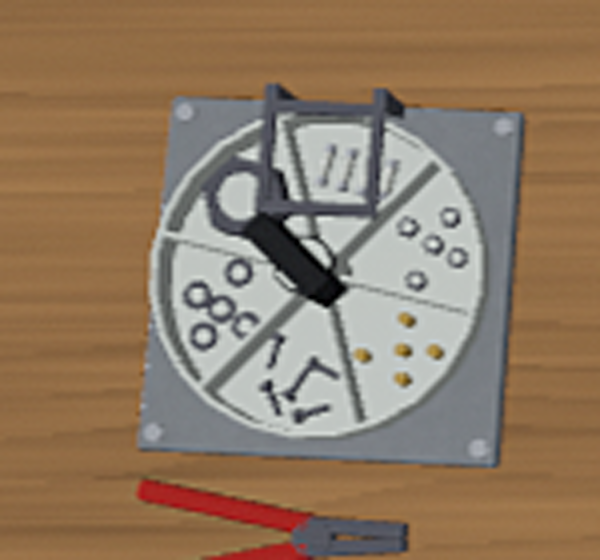

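View pics/scc.png

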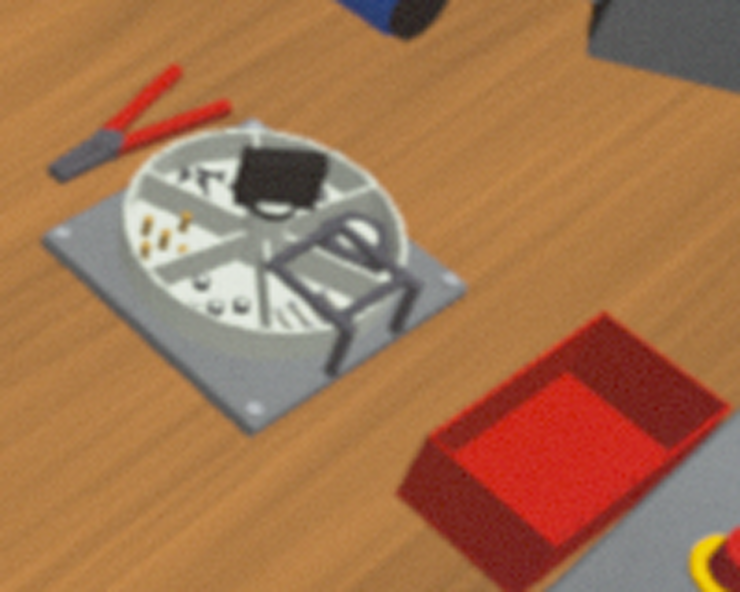

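The top picture shows the larger carousel at left. Its nut is at about (131,198), upper left of the grip bar at (143,215), and the window is at (152,189). The bar points at the nut. Next I'll refine the base centre, the window direction and the wheel angle.

```bash
python3 - <<'E'
from h import *
p=robot.grab_frame("top")
q=robot.grab_frame("scene")
print("cams",np.array(p["pose"])[:3,3],np.array(q["pose"])[:3,3])
f=lambda c:(c[0]/4+70-.4,c[1]/4+150-.4)
for z in(.01,.02):
    pts=np.array([ray(p,f(c),z)[:2] for c in[(183,112),(503,127),(478,448),(152,432)]]);print(z,pts.round(4).tolist(),pts.mean(0))
    for a,b in((0,3),(1,2)): d=pts[a]-pts[b];print(np.degrees(np.arctan2(d[1],d[0])),np.linalg.norm(d))
g=lambda c:(c[0]/3.7+310-.4,c[1]/3.7+100-.4)
pts=np.array([ray(q,g(c),.015)[:2] for c in[(64,233),(450,280),(254,408),(252,127)]]);print("sc",pts.round(4).tolist(),pts.mean(0))
print("barends top",[ray(p,f(c),.104)[:2].round(4) for c in((255,224),(333,296))])
print("bar scene top edge",[ray(q,g(c),.104)[:2].round(4) for c in((245,147),(327,155))])
for P,n in((p,"top"),(q,"sc")):
  for l in("big_grip","big_nut"):
    for r in robot.outline_of(P,l)[:1]:
        m=r["region"];ys,xs=np.nonzero(m);print(n,l,r["conf"],r["position"],xs.min(),xs.max(),ys.min(),ys.max(),m.sum())
  for l,z in (("big_grip",.085),("big_nut",.03),("big_window",.057)):
        for r in robot.place_of(P,l)[:2]: print(n,l,r["conf"],np.round(r["position"],1),ray(P,r["position"],z).round(4))
E
```

```text
cams [ 0.42662724 -0.02250287  1.15226537] [ 0.91279928 -0.31207298  0.70251036]
0.01 [[0.6778, 0.3728], [0.6675, 0.1915], [0.4873, 0.2019], [0.4974, 0.3824]] [0.58252899 0.287162  ]
-3.055605934117127 0.18062238977113282
-3.294738978394328 0.1805304622703392
0.02 [[0.6756, 0.3694], [0.6654, 0.1896], [0.4868, 0.1999], [0.4968, 0.3789]] [0.58116415 0.28445103]
-3.0556059341171293 0.17904112507858594
-3.294738978394336 0.17895000236014208
sc [[0.4863, 0.2014], [0.6751, 0.3696], [0.6645, 0.1909], [0.4952, 0.3779]] [0.58025842 0.28496328]
barends top [array([0.598 , 0.3007]), array([0.5603, 0.2593])]
bar scene top edge [array([0.5587, 0.2717]), array([0.5949, 0.3058])]
top big_grip 0.67 [147.9, 224.8] 107 191 179 259 5062
top big_nut 0.95 [148.8, 219.2] 107 192 179 260 5351
top big_grip 0.72 [140.6 216.4] [0.5781 0.2905 0.085 ]
top big_nut 0.7 [130.3 197.3] [0.6287 0.3309 0.03  ]
top big_window 0.7 [151.4 188.7] [0.6423 0.2774 0.057 ]
sc big_grip 0.7 [376.0, 166.5] 344 419 135 196 3397
sc big_nut 0.86 [375.7, 162.1] 342 419 135 198 3635
sc big_grip 0.66 [383.5 148.5] [0.579  0.2813 0.085 ]
sc big_nut 0.74 [404.6 165.3] [0.6197 0.3306 0.03  ]
sc big_window 0.58 [397.7 171.3] [0.6336 0.2777 0.057 ]
```

```bash
cat > plan.py <<'E'
from h import *
def plan(target,th_t,n,nrot=None):
    s=robot.read_state();P=s["tcp_pos"];M=R.from_rotvec(s["eef_rot"]).as_matrix()
    th=np.degrees(np.arctan2(M[1,0],M[0,0]))
    r0,a0,z0=np.hypot(*P[:2]),np.arctan2(P[1],P[0]),P[2]
    r1,a1=np.hypot(*target[:2]),np.arctan2(target[1],target[0])
    p=P.copy();dth=(th_t-th)
    print("pos",P,"xang",th,"z",M[:,2],"rz total units",-np.radians(dth)/.08)
    for i in range(1,n+1):
        t=i/n;r=r0+(r1-r0)*t;a=a0+(a1-a0)*t
        q=np.array([r*np.cos(a),r*np.sin(a),z0+(target[2]-z0)*t])
        ang=np.radians(th+dth*(i-1)/n);x=np.array([np.cos(ang),np.sin(ang),0]);y=np.array([np.sin(ang),-np.cos(ang),0])
        d=(q-p)/.05;p=q
        print([[0,0,round(-np.radians(dth)/n/.08,2)],[round(d@x,2),round(d@y,2),round(-d[2],2)]])
E
python3 -c "
from plan import *
plan(np.array([.58,.2845,.16]),225.5,48)"
```

```text
pos [ 0.20244294 -0.53824384  0.23133755] xang 20.612985100854466 z [ 1.85353487e-05 -1.21108698e-04 -9.99999992e-01] rz total units -44.69941255715959
[[0, 0, np.float64(-0.93)], [np.float64(0.4), np.float64(0.02), np.float64(0.03)]]
[[0, 0, np.float64(-0.93)], [np.float64(0.4), np.float64(0.04), np.float64(0.03)]]
[[0, 0, np.float64(-0.93)], [np.float64(0.4), np.float64(0.05), np.float64(0.03)]]
[[0, 0, np.float64(-0.93)], [np.float64(0.4), np.float64(0.07), np.float64(0.03)]]
[[0, 0, np.float64(-0.93)], [np.float64(0.4), np.float64(0.09), np.float64(0.03)]]
[[0, 0, np.float64(-0.93)], [np.float64(0.39), np.float64(0.1), np.float64(0.03)]]
[[0, 0, np.float64(-0.93)], [np.float64(0.39), np.float64(0.12), np.float64(0.03)]]
[[0, 0, np.float64(-0.93)], [np.float64(0.39), np.float64(0.13), np.float64(0.03)]]
[[0, 0, np.float64(-0.93)], [np.float64(0.38), np.float64(0.15), np.float64(0.03)]]
[[0, 0, np.float64(-0.93)], [np.float64(0.38), np.float64(0.16), np.float64(0.03)]]
[[0, 0, np.float64(-0.93)], [np.float64(0.37), np.float64(0.18), np.float64(0.03)]]
[[0, 0, np.float64(-0.93)], [n
[... 2380 characters left out ...]
), np.float64(0.03)]]
[[0, 0, np.float64(-0.93)], [np.float64(-0.03), np.float64(0.44), np.float64(0.03)]]
[[0, 0, np.float64(-0.93)], [np.float64(-0.05), np.float64(0.44), np.float64(0.03)]]
[[0, 0, np.float64(-0.93)], [np.float64(-0.07), np.float64(0.44), np.float64(0.03)]]
[[0, 0, np.float64(-0.93)], [np.float64(-0.08), np.float64(0.44), np.float64(0.03)]]
[[0, 0, np.float64(-0.93)], [np.float64(-0.1), np.float64(0.43), np.float64(0.03)]]
[[0, 0, np.float64(-0.93)], [np.float64(-0.12), np.float64(0.43), np.float64(0.03)]]
[[0, 0, np.float64(-0.93)], [np.float64(-0.14), np.float64(0.43), np.float64(0.03)]]
[[0, 0, np.float64(-0.93)], [np.float64(-0.15), np.float64(0.42), np.float64(0.03)]]
```

Emit:
arm_command --series '[[[0,0,-0.93],[0.4,0.02,0.0],85],[[0,0,-0.93],[0.4,0.04,0.0],85],[[0,0,-0.93],[0.4,0.05,0.0],85],[[0,0,-0.93],[0.4,0.07,0.0],85],[[0,0,-0.93],[0.4,0.09,0.0],85],[[0,0,-0.93],[0.39,0.1,0.0],85],[[0,0,-0.93],[0.39,0.12,0.0],85],[[0,0,-0.93],[0.39,0.13,0.0],85]]'

```text
time_s: 1.9
tcp_pos: [0.3503, -0.4708, 0.2313]
eef_rot: [2.788, 1.448, 0.0]
contact_force: [0.0, -0.3, -0.5]
opening: 0.0849
```

Emit:
arm_command --series '[[[0,0,-0.93],[0.38,0.15,0.0],85],[[0,0,-0.93],[0.38,0.16,0.0],85],[[0,0,-0.93],[0.37,0.18,0.0],85],[[0,0,-0.93],[0.36,0.19,0.0],85],[[0,0,-0.93],[0.36,0.21,0.0],85],[[0,0,-0.93],[0.35,0.22,0.0],85],[[0,0,-0.93],[0.34,0.24,0.0],85],[[0,0,-0.93],[0.33,0.25,0.0],85]]'

```text
time_s: 2.7
tcp_pos: [0.4751, -0.3636, 0.2313]
eef_rot: [2.241, 2.202, -0.0]
contact_force: [0.8, 0.2, 0.4]
opening: 0.0849
```

```bash
python3 -c "
from plan import *
print(robot.read_state()['joint_positions'])
plan(np.array([.58,.2845,.16]),225.5,32)" | sed 's/np.float64//g'
```

```text
[-7.87342030e-01  3.59144190e-01  1.11029570e-01  1.32256702e+00
 -2.57445675e-05  8.01002166e-01]
pos [ 0.47510317 -0.36360714  0.23125234] xang 88.9945809239015 z [ 6.26958811e-05 -9.94193971e-05 -9.99999993e-01] rz total units -29.78086262115744
[[0, 0, (-0.93)], [(0.32), (0.27), (0.04)]]
[[0, 0, (-0.93)], [(0.31), (0.28), (0.04)]]
[[0, 0, (-0.93)], [(0.3), (0.29), (0.04)]]
[[0, 0, (-0.93)], [(0.29), (0.3), (0.04)]]
[[0, 0, (-0.93)], [(0.28), (0.32), (0.04)]]
[[0, 0, (-0.93)], [(0.27), (0.33), (0.04)]]
[[0, 0, (-0.93)], [(0.25), (0.34), (0.04)]]
[[0, 0, (-0.93)], [(0.24), (0.35), (0.04)]]
[[0, 0, (-0.93)], [(0.23), (0.36), (0.04)]]
[[0, 0, (-0.93)], [(0.21), (0.37), (0.04)]]
[[0, 0, (-0.93)], [(0.2), (0.38), (0.04)]]
[[0, 0, (-0.93)], [(0.18), (0.39), (0.04)]]
[[0, 0, (-0.93)], [(0.17), (0.39), (0.04)]]
[[0, 0, (-0.93)], [(0.15), (0.4), (0.04)]]
[[0, 0, (-0.93)], [(0.14), (0.41), (0.04)]]
[[0, 0, (-0.93)], [(0.12), (0.41), (0.04)]]
[[0, 0, (-0.93)], [(0.11), (0.42), (0.04)]]
[[0, 0, (-0.93)], [(0.09), (0.42), (0.04)]]
[[0, 0, (-0.93)], [(0.07), (0.43), (0.04)]]
[[0, 0, (-0.93)], [(0.06), (0.43), (0.04)]]
[[0, 0, (-0.93)], [(0.04), (0.44), (0.04)]]
[[0, 0, (-0.93)], [(0.02), (0.44), (0.04)]]
[[0, 0, (-0.93)], [(0.0), (0.44), (0.04)]]
[[0, 0, (-0.93)], [(-0.01), (0.44), (0.04)]]
[[0, 0, (-0.93)], [(-0.03), (0.44), (0.04)]]
[[0, 0, (-0.93)], [(-0.05), (0.44), (0.04)]]
[[0, 0, (-0.93)], [(-0.07), (0.44), (0.04)]]
[[0, 0, (-0.93)], [(-0.08), (0.44), (0.04)]]
[[0, 0, (-0.93)], [(-0.1), (0.43), (0.04)]]
[[0, 0, (-0.93)], [(-0.12), (0.43), (0.04)]]
[[0, 0, (-0.93)], [(-0.14), (0.43), (0.04)]]
[[0, 0, (-0.93)], [(-0.15), (0.42), (0.04)]]
```

Emit:
arm_command --series '[[[0,0,-0.93],[0.32,0.27,0.04],85],[[0,0,-0.93],[0.31,0.28,0.04],85],[[0,0,-0.93],[0.3,0.29,0.04],85],[[0,0,-0.93],[0.29,0.3,0.04],85],[[0,0,-0.93],[0.28,0.32,0.04],85],[[0,0,-0.93],[0.27,0.33,0.04],85],[[0,0,-0.93],[0.25,0.34,0.04],85],[[0,0,-0.93],[0.24,0.35,0.04],85]]'

```text
time_s: 3.5
tcp_pos: [0.5685, -0.224, 0.2152]
eef_rot: [1.497, 2.762, -0.0]
contact_force: [0.1, 0.1, -0.4]
opening: 0.0849
```

Emit:
arm_command --series '[[[0,0,-0.93],[0.23,0.36,0.04],85],[[0,0,-0.93],[0.21,0.37,0.04],85],[[0,0,-0.93],[0.2,0.38,0.04],85],[[0,0,-0.93],[0.18,0.39,0.04],85],[[0,0,-0.93],[0.17,0.39,0.04],85],[[0,0,-0.93],[0.15,0.4,0.04],85],[[0,0,-0.93],[0.14,0.41,0.04],85],[[0,0,-0.93],[0.12,0.41,0.04],85]]'

```text
time_s: 4.3
tcp_pos: [0.6207, -0.0615, 0.1991]
eef_rot: [0.621, 3.08, -0.0]
contact_force: [0.2, -0.9, 0.1]
opening: 0.0851
```

Emit:
arm_command --series '[[[0,0,-0.93],[0.11,0.42,0.04],85],[[0,0,-0.93],[0.09,0.42,0.04],85],[[0,0,-0.93],[0.07,0.43,0.04],85],[[0,0,-0.93],[0.06,0.43,0.04],85],[[0,0,-0.93],[0.04,0.44,0.04],85],[[0,0,-0.93],[0.02,0.44,0.04],85],[[0,0,-0.93],[0,0.44,0.04],85],[[0,0,-0.93],[-0.01,0.44,0.04],85]]'

```text
time_s: 5.1
tcp_pos: [0.6257, 0.1128, 0.1831]
eef_rot: [-0.309, 3.126, -0.0]
contact_force: [-0.3, 0.8, 0.3]
opening: 0.0851
```

Emit:
arm_command --series '[[[0,0,-0.93],[-0.03,0.44,0.04],85],[[0,0,-0.93],[-0.05,0.44,0.04],85],[[0,0,-0.93],[-0.07,0.44,0.04],85],[[0,0,-0.93],[-0.08,0.44,0.04],85],[[0,0,-0.93],[-0.1,0.43,0.04],85],[[0,0,-0.93],[-0.12,0.43,0.04],85],[[0,0,-0.93],[-0.14,0.43,0.04],85],[[0,0,-0.93],[-0.15,0.42,0.04],60]]'

```text
time_s: 5.9
tcp_pos: [0.5824, 0.285, 0.1671]
eef_rot: [1.212, -2.898, 0.0]
contact_force: [0.6, -0.1, -0.6]
opening: 0.0728
```

```bash
python3 -c "
from plan import *
print(robot.read_state()['joint_positions'])
plan(np.array([.58,.2845,.072]),225.5,6)
p=robot.grab_frame('scene');save(p,'s1')
a=p['frame'][60:220,310:510,::-1];cv2.imwrite('pics/s1c.png',cv2.resize(a,None,fx=3.7,fy=3.7,interpolation=2))
" | sed 's/np.float64//g'
```

```text
[ 3.31438063e-01  4.79244845e-01  1.35849605e-01  1.22740369e+00
 -5.93135793e-05 -4.60988855e-01]
pos [0.58235284 0.28499225 0.16706851] xang -134.59728204132114 z [ 1.68437948e-05 -5.69310039e-05 -9.99999998e-01] rz total units -78.56103998879627
[[0, 0, (-13.09)], [(0.01), (0.0), (0.32)]]
[[0, 0, (-13.09)], [(-0.0), (0.01), (0.32)]]
[[0, 0, (-13.09)], [(-0.01), (0.0), (0.32)]]
[[0, 0, (-13.09)], [(-0.01), (-0.0), (0.32)]]
[[0, 0, (-13.09)], [(0.0), (-0.01), (0.32)]]
[[0, 0, (-13.09)], [(0.01), (-0.0), (0.32)]]
```

View pics/s1c.png

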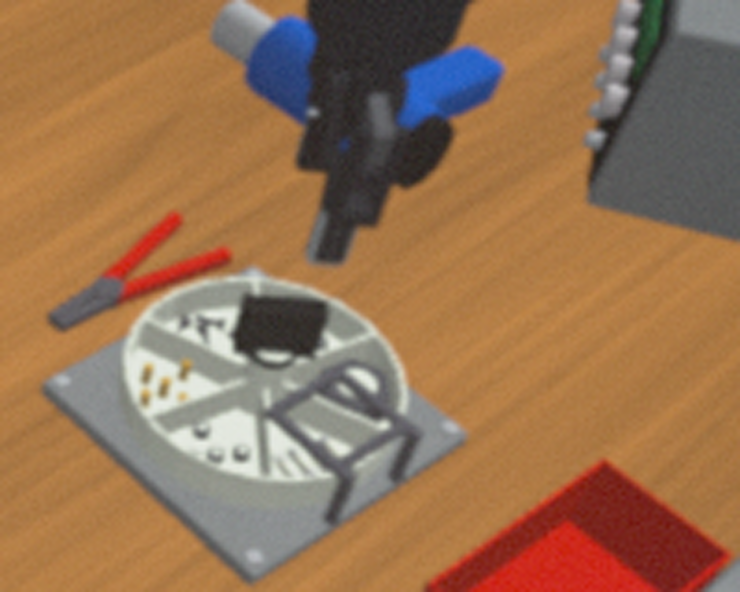

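The scene shows the open fingers straddling the bar's axis from above, aligned with it. The bar is at about (281,325) in the crop. I'll descend and then close.

Emit:
arm_command --series '[[[0,0,0],[0.02,0.02,0.3],55],[[0,0,0],[0.02,0.01,0.3],50],[[0,0,0],[0,0,0.3],50],[[0,0,0],[0,0,0.3],50],[[0,0,0],[0,0,0.3],50],[[0,0,0],[0,0,0.25],50],[[0,0,0],[0,0,0.15],50],[[0,0,0],[0,0,0],50]]'

```text
time_s: 6.75
tcp_pos: [0.5793, 0.2834, 0.071]
eef_rot: [1.207, -2.898, -0.0]
contact_force: [0.5, 0.3, 0.3]
opening: 0.0499
```

Emit:
arm_command --series '[[[0,0,0],[0,0,0],30],[[0,0,0],[0,0,0],20],[[0,0,0],[0,0,0],10],[[0,0,0],[0,0,0],10],[[0,0,0],[0,0,0],10],[[0,0,0],[0,0,0],10],[[0,0,0],[0,0,0],10],[[0,0,0],[0,0,0],10]]'

```text
time_s: 7.55
tcp_pos: [0.5801, 0.2846, 0.0734]
eef_rot: [-1.208, 2.898, 0.002]
contact_force: [-4.3, 3.1, 6.0]
opening: 0.0149
```

```bash
python3 -c "
from plan import *
s=robot.read_state();print(s['torque'],s['contact_force'],s['tcp_pos'])
p=robot.grab_frame('scene');
a=p['frame'][60:220,310:510,::-1];cv2.imwrite('pics/s2c.png',cv2.resize(a,None,fx=3.7,fy=3.7,interpolation=2))
"
```

```text
[ 0.59929048  0.6516035  -0.04848768] [-4.27390952  3.12473364  6.02460438] [0.58014519 0.28457179 0.07337199]
```

View pics/s2c.png

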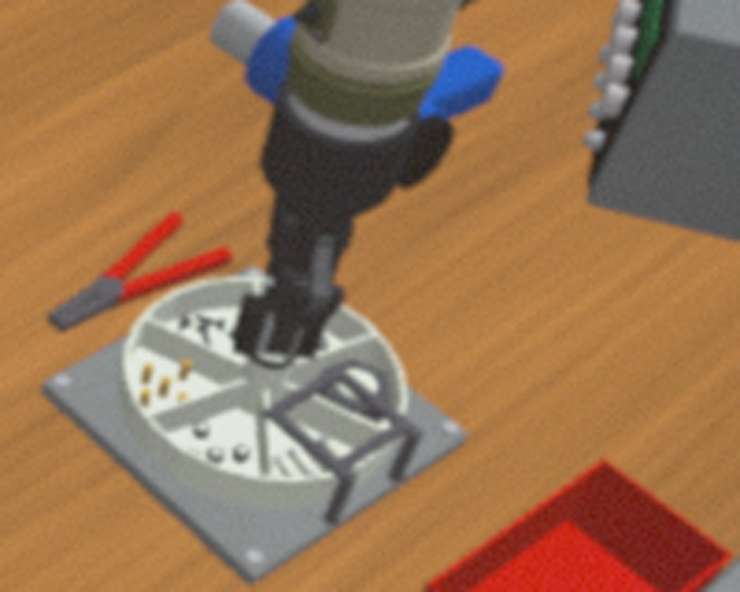

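The bar is gripped: the opening reads 15 mm and the wheel looks unmoved.

Emit:
arm_command --series '[[[0,0,0.75],[0,0,0],10],[[0,0,0.75],[0,0,0],10],[[0,0,0.75],[0,0,0],10],[[0,0,0.75],[0,0,0],10],[[0,0,0.75],[0,0,0],10],[[0,0,0.75],[0,0,0],10],[[0,0,0.75],[0,0,0],10],[[0,0,0.75],[0,0,0],10]]'

```text
time_s: 8.4
tcp_pos: [0.5799, 0.285, 0.0734]
eef_rot: [-0.482, 3.104, 0.003]
contact_force: [-3.8, 5.3, 5.8]
opening: 0.0149
```

Emit:
arm_command --series '[[[0,0,0.75],[0,0,0],10],[[0,0,0.75],[0,0,0],10],[[0,0,0.75],[0,0,0],10],[[0,0,0.75],[0,0,0],10],[[0,0,0.75],[0,0,0],10],[[0,0,0.5],[0,0,0],10],[[0,0,0.3],[0,0,0],10],[[0,0,0],[0,0,0],10]]'

```text
time_s: 9.2
tcp_pos: [0.5799, 0.2854, 0.0734]
eef_rot: [0.084, 3.14, 0.004]
contact_force: [-4.1, 6.0, 5.6]
opening: 0.015
```

```bash
python3 -c "
from plan import *
s=robot.read_state();M=R.from_rotvec(s['eef_rot']).as_matrix();print(s['torque'],s['contact_force'],s['tcp_pos'],np.degrees(np.arctan2(M[1,0],M[0,0])),s['joint_positions'])
for n in('scene','top'):
  p=robot.grab_frame(n)
  for l,z in (('big_nut',.03),('big_window',.057)):
    for r in robot.place_of(p,l)[:1]: print(n,l,r['conf'],r['position'],ray(p,r['position'],z).round(4))
  if n=='scene': a=p['frame'][60:220,310:510,::-1]
  else: a=p['frame'][130:290,60:240,::-1]
  cv2.imwrite('pics/%s3c.png'%n,cv2.resize(a,None,fx=3.7,fy=3.7,interpolation=2))
"
```

```text
[8.89137241e-01 7.91040410e-01 2.37544931e-05] [-4.06356214  5.99441335  5.6417875 ] [0.5798515  0.2853576  0.07339719] 176.9224198879628 [ 0.33216044  0.5304278  -0.01882456  1.02017554  0.00225996  0.38587534]
scene big_nut 0.53 [401.5, 172.2] [0.6295 0.3072 0.03  ]
scene big_window 0.74 [398.9, 171.3] [0.6354 0.2799 0.057 ]
top big_nut 0.59 [154.5, 191.9] [0.6404 0.2777 0.03  ]
top big_window 0.76 [152.1, 187.3] [0.6454 0.276  0.057 ]
```

View pics/scene3c.png

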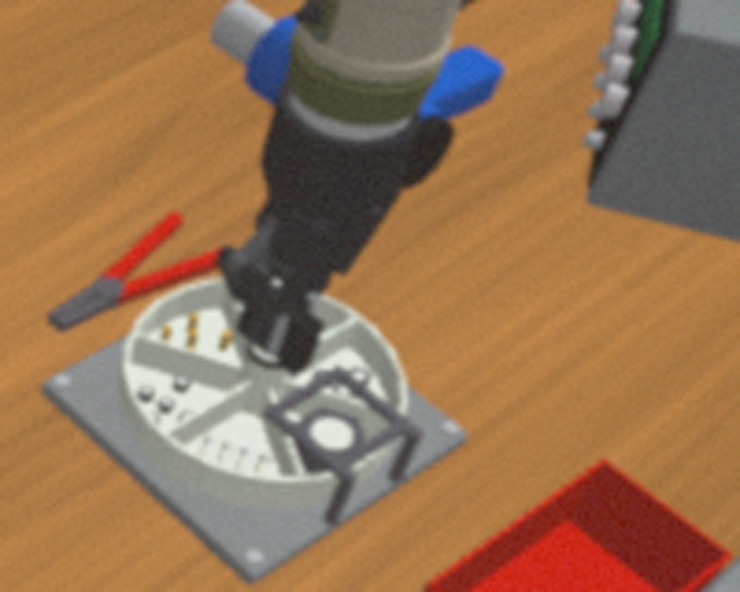

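View pics/top3c.png

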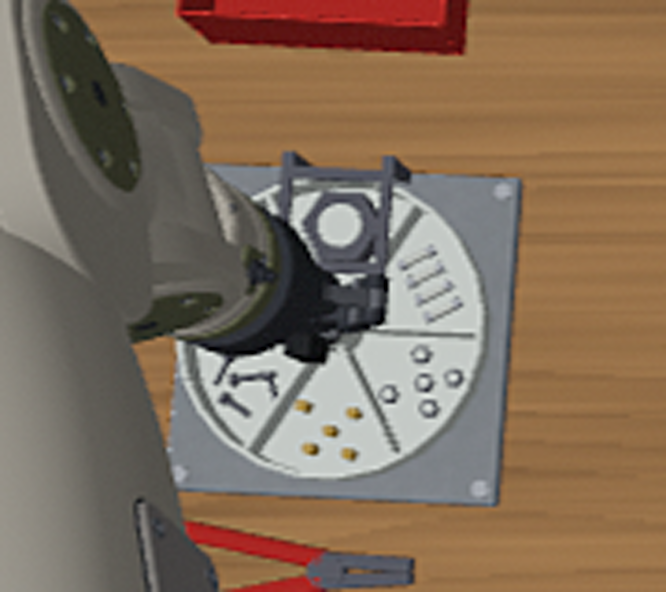

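Both views show the nut inside the frame, with its hole at about (340,223) in the top crop. I'll let go, rise and check again.

Emit:
arm_command --series '[[[0,0,0],[0,0,0],20],[[0,0,0],[0,0,0],30],[[0,0,0],[0,0,0],45],[[0,0,0],[0,0,0],50],[[0,0,0],[0,0,0],50],[[0,0,0],[0,0,-0.3],50],[[0,0,0],[0,0,-0.6],50],[[0,0,0],[0,0,-0.8],50]]'

```text
time_s: 10.3
tcp_pos: [0.5787, 0.2831, 0.1559]
eef_rot: [-0.086, -3.136, 0.003]
contact_force: [0.4, 0.3, 0.9]
opening: 0.0498
```

Emit:
arm_command --series '[[[0,0,0],[0,0,-0.8],50],[[0,0,0],[0.4,0,-0.5],50],[[0,0,0],[0.7,0,0],50],[[0,0,0],[0.7,0,0],50],[[0,0,0],[0.7,0,0],50],[[0,0,0],[0.6,0,0],50],[[0,0,0],[0.3,0,0],50],[[0,0,0],[0,0,0],50]]'

```text
time_s: 11.1
tcp_pos: [0.409, 0.2931, 0.2228]
eef_rot: [0.083, 3.14, 0.0]
contact_force: [0.5, -0.7, -1.1]
opening: 0.0499
```

```bash
python3 -c "
from plan import *
s=robot.read_state();print(s['time_s'],s['contact_force'],s['tcp_pos'])
for n in('scene','top'):
  p=robot.grab_frame(n)
  for l,z in (('big_nut',.03),('big_window',.057),('small_nut',.03)):
    for r in robot.place_of(p,l)[:1]: print(n,l,r['conf'],r['position'],ray(p,r['position'],z).round(4))
  if n=='scene': a=p['frame'][60:220,310:510,::-1]
  else: a=p['frame'][130:290,60:240,::-1]; print(np.round([ray(p,((c[0]+.5)/3.7+59.5,(c[1]+.5)/3.7+129.5),.04) for c in [(340,223)]],4))
  cv2.imwrite('pics/%s4c.png'%n,cv2.resize(a,None,fx=3.7,fy=3.7,interpolation=2))
"
```

```text
11.1 [ 0.5357046  -0.69519367 -1.10053664] [0.4089754  0.29310732 0.2227641 ]
scene big_nut 0.88 [397.2, 179.2] [0.6376 0.2821 0.03  ]
scene big_window 0.72 [401.8, 172.4] [0.6418 0.2824 0.057 ]
scene small_nut 0.72 [167.2, 317.1] [ 0.592 -0.3    0.03 ]
top big_nut 0.87 [151.5, 190.6] [0.6433 0.2845 0.03  ]
top big_window 0.63 [152.6, 189.5] [0.6405 0.2748 0.057 ]
top small_nut 0.92 [411.8, 210.1] [ 0.5949 -0.2877  0.03  ]
[[0.643  0.2817 0.04  ]]
```

View pics/scene4c.png

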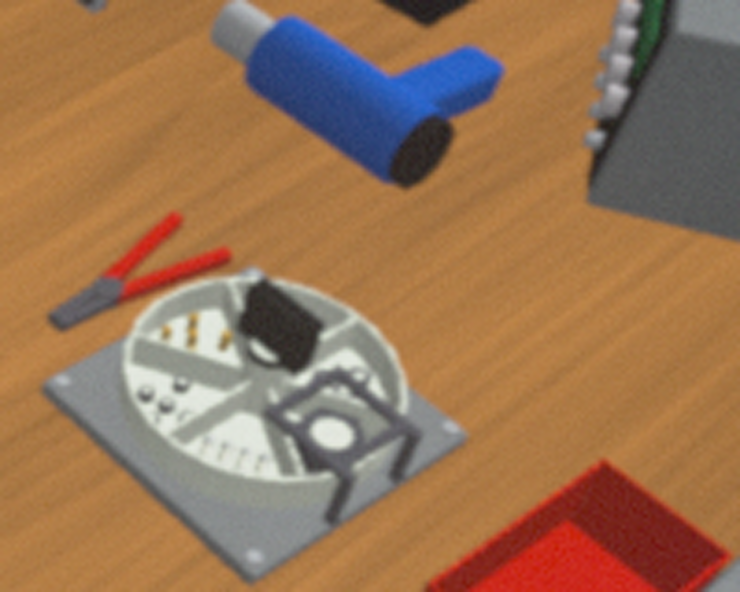

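View pics/top4c.png

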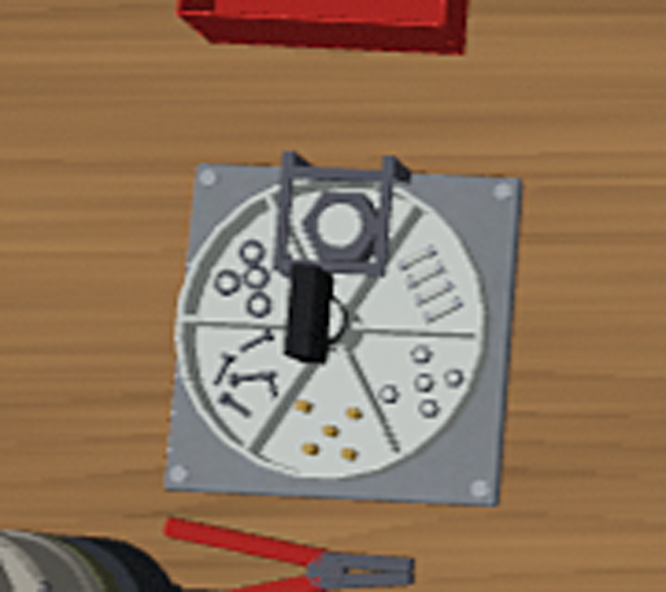

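Everything agrees. The wheel's dividing wall from (185,323) to (475,335) runs parallel to the base edge, and the nut is in the middle of the frame. The small wheel hasn't moved.

```bash
python3 -c "
from station import robot
print(robot.hand_in())"
```

```text
the job is handed in; nothing more can be done
None
```

I turned the larger wheel about 48.5° clockwise by its grip bar, let go, moved the arm clear and handed the job in at about 11.5 s. The hand-in gives no verdict, so what follows is from my last camera checks.

- **Scene camera:** the nut is at (0.638, 0.282) and the window at (0.642, 0.282), about 4 mm apart.
- **Top camera:** the network put the nut at (0.643, 0.2845) and the window at (0.6405, 0.275). That is about 10 mm apart, close to the 12 mm limit and in disagreement with the scene camera.
- **Why I trust the smaller figure:** the network's window position in that view was off to one side. The window worked out from the base is at (0.640, 0.281), and the nut is within about 5 mm of it. In the picture, the wheel's dividing wall also runs parallel to the base edge to within about 1°.
- **Smaller carousel:** its wheel was not approached. Its nut's readings stayed within about 5 mm of the first ones, which is network noise.
- **Arm:** after release the force readings were only noise, so the robot is touching nothing.

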